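# Pin the can clamp of a paint mixer and switch its isolator on

## Task

Get the sloping paint-can mixer ready to run: swing its clamp bar across the can until the lug at the bar's end is fully home in the fork, then take the headed pin from its wooden block and push it through the fork and the lug until its collar sits flat on the fork. After the pin is home, turn the isolator's handle clockwise from off all the way to on, let go of everything, and leave the brush pot, the glass jar and the palette knife as they are.

Things in the scene. Friction and masses are not known exactly. Their poses are not given: they have to be found in the camera images.
- mixer: fixed grey wedge 212 deep (x) x 300 wide (y) mm, its top a flat deck rising away from the robot at 28 deg, 54 mm high in front, 166 mm at the back. Origin: centre of the underside (deck 110 mm above it); x to the high back, y to the side of the bar's hinge post. A 100 mm paint can stands square to the deck at its middle, its lid 36 mm above the deck
- fork_mouth (a point): centre of the pin hole at the steel fork's outer face, 66 mm above the deck. z: along the hole, outwards, square to the deck (28 deg from vertical, leaning to the front); x: up the slope; y: to the hinge post. Two tines 50 x 50 x 10 mm, 19 mm holes, 16 mm gap; spine on the downhill side only, so the lug enters from uphill. Free for 25 mm below the inner tine
- bar_hinge (a point): point on the clamp bar's hinge axis at the height of the bar's upper face (54 mm above the deck), 230 mm from the fork hole's axis; same axes as fork_mouth, the hinge turns about its z
- clamp_bar (a joint): angle of the clamp bar, rad: 0 = closed against its stop, bar across the can and its lug (12 mm thick, 22 mm hole) in the fork with the holes in line; grows as the bar swings up the slope, to 1.25. Stays where it is left; swinging it takes about 1 to 4 N at the grip
- clamp_knob (a point): the bar's grip: a round black post 22 mm in diameter and 46 mm tall standing square to the deck on the 30 mm wide steel bar, 150 mm from the hinge axis. The point lies on its axis, 24 mm above the bar's upper face and 22 mm below the post's top; z along the post, outwards
- pin: loose steel headed pin 102 mm long, 0.11 to 0.22 kg: shank 16 mm in diameter, 58 mm long, with a nose tapered to 8 mm over 10 mm; then a collar 34 mm in diameter, 8 mm thick; then a round grip 22 mm in diameter, 36 mm tall. Origin: tip of the nose; z to the grip. It starts upright in the block, collar on the block's top
- pin_collar (a point): centre of the collar's underside, on the pin's axis 58 mm above the tip
- pin_grip (a point): middle of the pin's grip, on its axis 86 mm above the tip, 20 mm above the collar's upper face and 16 mm below the grip's end
- pin_block: fixed wooden block 70 x 70 x 62 mm with a 20 mm upright through hole at its centre in which the pin stands; origin at the centre of its underside. It stands on one side of the mixer, the isolator on the other
- isolator: fixed grey switch box 110 x 110 x 60 mm, origin at the centre of its underside, a rotary handle on top; a steel gland sticks out of its +x side and two small raised dots mark the pointer's off and on places
- handle_grip (a point): centre of the isolator handle's grip on its upright turning axis, 90 mm above the table: a black bar 64 x 16 mm and 28 mm tall (72 to 100 mm above the table), long along this point's x. A small white pointer line marks its -x end
- isolator_handle (a joint): rotation of the isolator's handle, rad: 0 = off, 1.3 = on (its stop); grows clockwise seen from above; takes about 0.12 N m, stays where it is left
- brush_pot: bystander: steel pot 84 mm in diameter, 100 mm tall, full of brushes reaching about 230 mm; origin at the centre of its underside
- jar: bystander: glass jar 66 mm in diameter, 85 mm tall; origin at the centre of its underside
- palette_knife: bystander: palette knife 200 mm long lying flat on the table between the robot and the mixer; origin near the middle of its length, on the table

How it is judged:
By the outcome, as a careful person would: the job done as asked, in the order asked, and still so for the second after the job is handed in, with the robot touching nothing.
It also fails if it takes over 61 s, if anything falls off the work surface, if the arm or the gripper's body presses on something with over 40 N, if the wrist force passes 120 N, or if a joint passes its speed limit or range.

## Robot

A 6-joint arm with a two-finger parallel gripper is mounted at the origin on the work surface. World frame = base frame: x ahead of the robot, y to its left, z up, the work surface at z = 0. Lengths are in mm, angles in rad, forces in N, time in s.
With the tool pointing down it reaches from about 375 to 750 mm from the base axis. Payload 9 kg.
Tool frame: the origin (TCP) lies between the finger pads; the fingertips stand 22 mm ahead of it and the grasp point (between the pads) lies 3 mm ahead of it; z points along the fingers, y is the line along which they close (so a half turn about z gives the same grasp; the last joint's range is limited). The gripper opens to 85 mm and grips with 20 to 120 N. Pads are 22 mm wide; open, the fingers measure 114 mm over their backs; the gripper's body (76 mm by 85 mm) begins 54 mm behind the grasp point. The pads swing forward as they close: fully open they stand 13 mm farther back than shut.
Start: joints at [-1.447, 0.104, 0.097, 1.564, 0, 1.353], TCP at [201.121, -565.318, 253.331] pointing down, gripper open.
Joint ranges: [-2.99, 2.99], [-0.84, 1.86], [-1.1, 1.16], [-1.84, 2.11], [-1.51, 1.56], [-3.14, 3.14]. Speed limits (rad/s): [2.22, 2.22, 2.57, 3.14, 3.14, 3.14].

## Interface

Orientations are given as a unit quaternion [x, y, z, w].
In Python, from plant import env gives the robot as it stands. The module is installed in compiled form; this text tells all that it offers.
- The arm moves only by the tool play_rows, never from a script. Its argument "plan" is text: rows parted by semicolons, each of 6 numbers parted by spaces: the shift along the world's x, y, z in cm, then the turn, a rotation vector about the world's x, y, z in degrees. A call has 1 to 12 rows; each row is the pose to reach, as a shift and turn from the pose commanded when the call began; what a row does not reach only later rows make up. A row lasts 1/8 s, in which the tool goes at most 62.5 mm and 10.7 degrees, less where a joint would pass 70% of its speed; a pose out of reach is approached as far as the arm can. A call with a gripper value outside its range is refused whole. "fingers" is the finger opening in cm, from 0 to 8.54, set as the call begins (left out, the last holds). The fingers move at their own pace and stop on an object; "force" is the grip in N (left out, the last holds). Time passes only in rows, so rows that repeat a pose let the fingers close. It gives the time, the measured TCP pose, the force, the opening and the grip force at its end, in the units of the state.
- env.observe(): the state, without advancing time (a new reading comes with each control period).
- env.grab_frame(name): name is "side" or "top"; returns (picture, depth): 420x560x3 uint8, red, green, blue; 420x560 float32, mm along the optical axis (not along the pixel's ray), 0 where there is no reading.
- env.camera_model(name): a dict with "camera_matrix" (3x3 intrinsics, pixels), "camera_from_world" (4x4, takes a point from world to camera coordinates). Camera axes: x right, y down, z forward; pixel columns grow to the right and rows downward; lengths in mm; the calibration is good to about 2 mm. A picture is of the moment at which its call begins. camera_model takes no time and is no camera call.
- env.job_done(): hands the job in; it is judged then, once.
Trained networks look in the newest picture that a camera, given by its name, has taken for a name from the list of things; names that differ only in an ending like _2 or _b are one class to them, and where a whole thing is asked for, a point or a joint stands for the part that bears it (a point fixed in the world has none). Each returns a list of dicts, best first, with "score" (0 to 1); they miss things now and then, are a little off and sometimes report something else, mostly with a low value. They report only what shows in the picture. A call takes as long as a camera call.
- env.boxes_of(name, camera): "box" ([left, top, right, bottom] in pixels, round what is visible of it).
- env.outline_of(name, camera): "mask" (420x560 bool, what is visible of it) and "box" ([left, top, right, bottom] in pixels, round what is visible of it).
- env.landmark_of(name, camera): "centre" ([row, column] in pixels: a listed point, or the origin of a listed thing).
The state is a dict: "time": time; "joint_pos": joint angles; "joint_velocities": joint speeds; "joint_efforts": joint torques, N m; "tool_pos": TCP position; "ee_rot": TCP orientation; "wrist_force": force on the tool from outside, world axes, zero at the start; "ft_torque": the same for the moment, N m; "opening": finger opening in mm; "grasp_force": force on a finger pad.
Only numpy, scipy, OpenCV 4.12 (cv2) and the standard library are available. Lean on these libraries where they do the work, as an engineer would, in place of code of your own. Each camera call takes 0.05 s, during which the arm holds its last target. There are 200 camera calls.

## Working session

There is one attempt and no reset: what is moved stays moved. The work goes in short steps, Python scripts to look and compute and a tool call to move; the robot and the scene stay as the last step left them, time stands still between calls to the robot, and variables do not carry over. Pictures are saved under pics/ and viewed, at most 10 in all, crops included, and the job is handed in when it is done.

Besides the shell and the picture viewer there is one more tool, called after "Call:" as name(argument=value, ...) on one line, values as JSON. play_rows: Moves the arm, as the interface text tells. Its arguments: {"type":"object","properties":{"plan":{"type":"string"},"fingers":{"type":"number"},"force":{"type":"number"}},"required":["plan"]}

```bash
mkdir -p pics; cat > h.py <<'E'
import numpy as np, cv2
from plant import env
from scipy.spatial.transform import Rotation as R
def cam(n):
    m=env.camera_model(n); return np.array(m["camera_matrix"]),np.array(m["camera_from_world"])
def unproj(n,u,v,d):
    K,T=cam(n); p=np.linalg.inv(K)@np.array([u,v,1.])*d
    return (np.linalg.inv(T)@np.r_[p,1])[:3]
def ray(n,u,v):
    K,T=cam(n); Ti=np.linalg.inv(T); d=Ti[:3,:3]@np.linalg.inv(K)@np.array([u,v,1.])
    return Ti[:3,3],d
def atz(n,u,v,z):
    o,d=ray(n,u,v); return o+d*(z-o[2])/d[2]
def proj(n,P):
    K,T=cam(n); P=np.atleast_2d(P); c=(T[:3,:3]@P.T).T+T[:3,3]; q=(K@c.T).T; return q[:,:2]/q[:,2:]
def tri(u1,u2):
    a,d=ray("side",*u1); b,e=ray("top",*u2); d=d/np.linalg.norm(d); e=e/np.linalg.norm(e)
    s=np.linalg.lstsq(np.c_[d,-e],b-a,rcond=None)[0]; p,q=a+d*s[0],b+e*s[1]
    return (p+q)/2,np.linalg.norm(p-q)
E
python3 - <<'E'
from h import *
ims=[]
pts={}
for c in("side","top"):
    p,d=env.grab_frame(c); cv2.imwrite(f"pics/{c}0.png",p[:,:,::-1]); np.save(c+"0.npy",d)
    K,T=cam(c); print(c,np.linalg.inv(T)[:3].round(2).tolist(),K[0,0])
    for n in "mixer fork_mouth bar_hinge clamp_knob pin_collar pin_grip pin_block isolator handle_grip brush_pot jar palette_knife".split():
        r=env.landmark_of(n,c)
        for x in r[:2]:
            v,u=x["centre"]; dd=d[min(419,max(0,int(v))),min(559,max(0,int(u)))]
            print(c,n,round(x["score"],2),round(u,1),round(v,1),unproj(c,u,v,dd).round(0) if dd else None)
        if r: pts[c,n]=r[0]["centre"][::-1]
for n in set(k[1] for k in pts):
    if ("side",n) in pts and ("top",n) in pts:
        p,e=tri(pts["side",n],pts["top",n]); print("TRI",n,p.round(1),round(e,1))
E
```

```text
side [[0.97, -0.15, 0.2, 275.21], [-0.25, -0.62, 0.74, -884.19], [0.02, -0.77, -0.64, 916.25]] 523.7443118449924
side mixer 0.59 321.8 236.3 [595. -94. 127.]
side fork_mouth 0.64 322.7 214.6 [606. -59. 159.]
side bar_hinge 0.57 308.3 162.5 [635. 144. 156.]
side clamp_knob 0.92 345.5 158.6 [682.  26. 240.]
side clamp_knob 0.42 321.2 235.0 [593. -94. 131.]
side pin_collar 0.76 278.7 355.9 [ 435. -334.   74.]
side pin_grip 0.66 280.9 347.6 [ 439. -335.  101.]
side pin_grip 0.59 283.7 377.6 [ 439. -360.   41.]
side pin_block 0.62 283.3 376.4 None
side isolator 0.61 217.0 181.1 [416. 264.  46.]
side handle_grip 0.7 216.8 156.9 [426. 312.  92.]
side brush_pot 0.9 377.3 365.9 [ 610. -393.   66.]
side jar 0.71 288.1 159.7 [640. 341.  30.]
side jar 0.25 281.7 376.6 [ 434. -362.   48.]
side palette_knife 0.7 227.2 245.0 [404.  51.   6.]
top [[0.02, -0.99, 0.16, 302.55], [-1.0, -0.02, -0.01, 14.83], [0.01, -0.16, -0.99, 1470.01]] 463.05795283281077
top mixer 0.63 265.7 173.5 [623.  42. 137.]
top mixer 0.47 388.4 185.0 [ 626. -352.   12.]
top fork_mouth 0.78 300.3 178.0 [606. -59. 165.]
top bar_
[... 354 characters left out ...]
ip 0.66 174.4 238.0 [431. 311.  82.]
top brush_pot 0.77 387.0 185.9 [ 624. -350.    5.]
top jar 0.77 163.1 172.0 [632. 356.  89.]
top palette_knife 0.79 260.0 250.6 [404.  55.  16.]
top palette_knife 0.43 304.5 179.7 [614. -75. 108.]
TRI mixer [655.2  45.5 -12.5] 8.0
TRI jar [651.1 376.8   4.3] 1.1
TRI handle_grip [427.8 308.5  94.8] 4.6
TRI bar_hinge [639.8 155.3 147.5] 2.4
TRI pin_grip [ 444.  -331.2   94.6] 8.2
TRI isolator [425.5 313.5   8.3] 6.9
TRI pin_collar [ 440.9 -327.5   64. ] 7.3
TRI pin_block [ 440.8 -327.3   -9. ] 14.6
TRI fork_mouth [606.5 -59.2 158.5] 1.5
TRI palette_knife [405.1  55.9   1.1] 0.4
TRI clamp_knob [687.2  33.  235. ] 4.1
TRI brush_pot [ 631.3 -353.    -3.1] 11.1
```

View pics/side0.png

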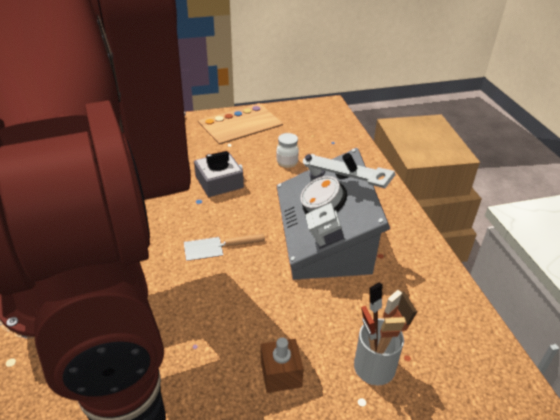

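View pics/top0.png

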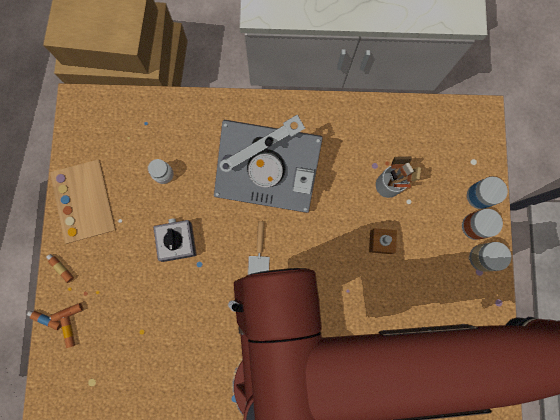

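Side view: the mixer is at (330,215), with its bar swung up the slope and the knob at (350,160). The pin stands in its block at (282,360), with the pot at (378,350), isolator at (218,172) and jar at (288,150). The top view agrees: fork at (303,179), hinge at (227,165), pin at (385,240) and handle at (172,238).

```bash
python3 - <<'E'
from h import *
from scipy.optimize import least_squares
def cloud(n,d,m):
    v,u=np.nonzero(m&(d>0)); K,T=cam(n); z=d[v,u]
    P=np.linalg.inv(K)@np.vstack([u,v,np.ones_like(u)])*z
    return (np.linalg.inv(T)@np.vstack([P,np.ones(len(u))]))[:3].T
d={c:np.load(c+"0.npy") for c in("side","top")}
for c in d: 
    env.grab_frame(c)
C={}
for c in d:
    P=cloud(c,d[c],np.ones_like(d[c],bool)); C[c]=P
    t=P[(abs(P[:,2])<12)&(P[:,0]>350)&(P[:,0]<800)&(abs(P[:,1])<450)]; print(c,"table z",np.median(t[:,2]),t[:,2].std())
def rect(P,name):
    (cx,cy),(w,h),a=cv2.minAreaRect(P[:,:2].astype(np.float32)); print(name,len(P),(round(cx,1),round(cy,1)),(round(w,1),round(h,1)),round(a,2))
for c in C:
    P=C[c]; M=P[(abs(P[:,0]-630)<150)&(abs(P[:,1]-45)<190)&(P[:,2]>48)&(P[:,2]<175)]
    rng=np.random.default_rng(0); best=0
    for _ in range(300):
        a,b,e=M[rng.choice(len(M),3,False)]; n=np.cross(b-a,e-a); n/=np.linalg.norm(n)+1e-9; n*=np.sign(n[2]) 
        if abs(np.degrees(np.arccos(n[2]))-28)>4: continue
        k=abs((M-a)@n)<3
        if k.sum()>best: best=k.sum();K=k
    D=M[K]; q,s,vt=np.linalg.svd(D-D.mean(0),full_matrices=False); n=vt[2]*np.sign(vt[2][2])
    print(c,"deck n",n.round(3),"tilt",np.degrees(np.arccos(n[2])).round(2),"yaw",np.degrees(np.arctan2(-n[1],-n[0])).round(2),"std",((D-D.mean(0))@n).std().round(2), D.mean(0).round(1))
    k=abs((M-D.mean(0))@n)<4; rect(M[k],"deck "+c)
    if c=="top":
        cc=np.array(cv2.minAreaRect(M[k][:,:2].astype(np.float32))[0]); m=D.mean(0)
        print("deck z at rect centre",m[2]-(n[:2]@(cc-m[:2]))/n[2])
    B=P[(abs(P[:,0]-440)<60)&(abs(P[:,1]+325)<60)&(abs(P[:,2]-62)<5)]; rect(B,"block "+c)
    I=P[(abs(P[:,0]-428)<100)&(abs(P[:,1]-308)<100)&(abs(P[:,2]-60)<5)]; rect(I,"iso "+c)
    H=P[(abs(P[:,0]-428)<60)&(abs(P[:,1]-308)<60)&(abs(P[:,2]-100)<7)]; rect(H,"handle "+c)
    G=P[(abs(P[:,0]-440)<60)&(abs(P[:,1]+325)<60)&(P[:,2]>92)]; print("pin top",c,len(G),G.mean(0).round(1) if len(G) else 0)
    # bar
    r=env.outline_of("clamp_bar",c)
    if r:
        b=cloud(c,d[c],r[0]["mask"]); print("bar",r[0]["score"],len(b),b.mean(0).round(1)); np.save("bar_%s.npy"%c,b)
    r=env.outline_of("clamp_knob",c); print([ (x["score"],x["box"]) for x in r[:2]])
for c in d:
  p=cv2.imread(f"pics/{c}0.png")
  if c=="top": a=cv2.resize(p[100:260,140:340],None,fx=4,fy=3.7,interpolation=cv2.INTER_CUBIC); cv2.imwrite("pics/cr.png",a[:600])
E
```

```text
side table z -1.0221594815831168 2.241598345384653
top table z -0.723646718109876 3.3025325634934695
side deck n [-0.466  0.068  0.882] tilt 28.09 yaw -8.35 std 1.41 [641.6   5.4 107.9]
deck side 4698 (649.7, 38.5) (305.6, 212.6) 81.67
block side 928 (442.1, -327.0) (72.5, 70.3) 86.78
iso side 618 (427.4, 314.5) (110.2, 113.9) 11.67
handle side 99 (427.1, 318.7) (64.2, 22.2) 8.84
pin top side 132 [ 441.3 -329.8  102.9]
bar 0.6 1432 [702.3  43.8 193.4]
[(0.57, [303.4, 151.9, 395.7, 186.5]), (0.29, [273.9, 147.4, 392.2, 267.1])]
top deck n [-0.465  0.07   0.882] tilt 28.07 yaw -8.54 std 1.6 [649.1  40.2 109.1]
deck top 4256 (650.4, 41.3) (300.0, 213.3) 81.64
deck z at rect centre 109.74772225651502
block top 399 (442.3, -325.3) (71.9, 70.8) 86.65
iso top 913 (427.7, 319.7) (110.4, 110.5) 11.33
handle top 115 (428.0, 319.6) (63.2, 16.2) 8.81
pin top top 46 [ 441.5 -324.6  104.3]
bar 0.85 1157 [699.4  52.7 190.4]
[(0.77, [219.2, 114.1, 306.4, 172.7])]
```

View pics/cr.png

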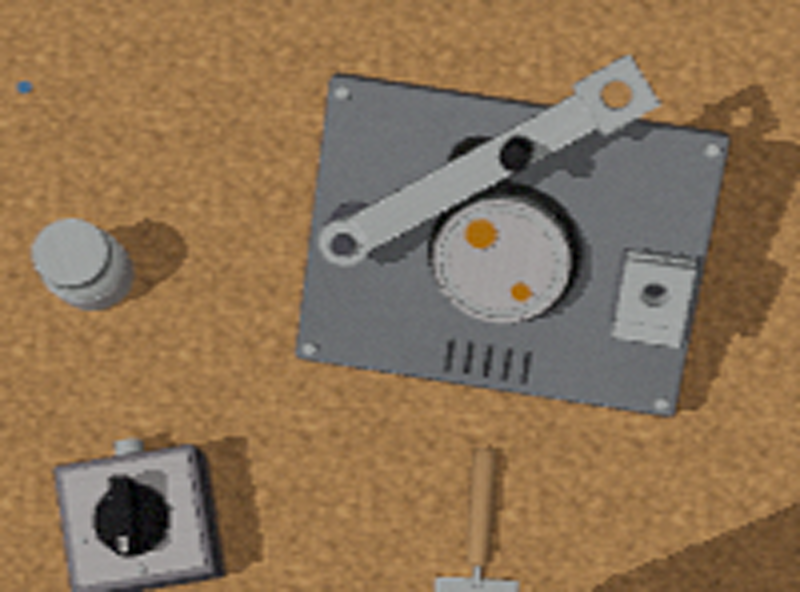

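Top crop: the lug hole is at about (295,125) in the full image, the fork's outer tine at about (303,180), and the pointer is at the near end of the handle. Next I fit the fork, bar, knob and pin in deck coordinates.

```bash
cat >> h.py <<'E'
def cloud(n,d,m=None):
    if m is None: m=np.ones_like(d,bool)
    v,u=np.nonzero(m&(d>0)); K,T=cam(n); z=d[v,u]
    P=np.linalg.inv(K)@np.vstack([u,v,np.ones_like(u)])*z
    return (np.linalg.inv(T)@np.vstack([P,np.ones(len(u))]))[:3].T
RM=(R.from_euler("z",-8.35,degrees=True)*R.from_euler("y",-28,degrees=True)).as_matrix()
OM=np.array([650.2,40.5,110.])
def todeck(P): return (np.atleast_2d(P)-OM)@RM
def toworld(p): return OM+RM@np.asarray(p,float)
E
python3 - <<'E'
from h import *
for c in("side","top"):
    q=todeck(cloud(c,np.load(c+"0.npy")))
    def show(name,k,rect=True):
        s=q[k]
        if len(s)<5: print(c,name,len(s));return
        print(c,name,len(s),"med",np.median(s,0).round(1),"lo",np.percentile(s,2,0).round(1),"hi",np.percentile(s,98,0).round(1),[np.round(x,1).tolist() for x in cv2.minAreaRect(s[:,:2].astype(np.float32))[:3]] if rect else "")
    X,Y,Z=q.T
    inn=(abs(X)<125)&(abs(Y)<160)
    show("deck",inn&(abs(Z)<5)); show("lid",(abs(X)<60)&(abs(Y)<60)&(abs(Z-36)<5))
    show("fork",(abs(X)<45)&(abs(Y+112)<45)&(abs(Z-66)<5))
    bar=(abs(Z-54)<5)&(X>-30)&(X<260)&(abs(Y)<140)&~((abs(X)<45)&(Y<-70))
    show("bar",bar); 
    s=q[bar]; 
    show("knobtop",(Z>94)&(Z<106)&(X>20)&(X<130)&(abs(Y)<80)); show("knob",(Z>62)&(Z<106)&(X>20)&(X<130)&(abs(Y)<80))
print([toworld(p).round(1).tolist() for p in((0,-115,66),(0,115,54))])
E
```

```text
side deck 4884 med [  4.1 -57.4  -0.2] lo [-117.6 -149.8   -3.9] hi [114.2 139.5   4. ] [[-1.9, -2.1], [305.4, 240.1], 90.0]
side lid 921 med [-0.9 -2.  35.2] lo [-47.  -48.7  31.7] hi [46.2 45.1 39.1] [[-2.0, -1.4], [101.4, 103.4], 62.9]
side fork 453 med [ -10.3 -118.3   65.6] lo [ -39.3 -140.9   61.6] hi [ 22.3 -90.4  68.5] [[-8.9, -115.6], [64.5, 55.7], 0.8]
side bar 960 med [92.4 -8.6 53.7] lo [-12.  -89.3  49.5] hi [166.1 114.2  57.1] [[74.7, 24.8], [46.6, 275.0], 38.5]
side knobtop 53 med [93.  -3.9 98.8] lo [ 83.7 -13.1  95.2] hi [102.9   8.8 102.1] [[93.4, -2.3], [22.3, 19.6], 84.7]
side knob 160 med [94.  -8.3 86.9] lo [ 83.6 -13.7  62.6] hi [103.8   5.8 101.3] [[93.7, -2.7], [20.8, 23.5], 7.3]
top deck 4733 med [-0.2 -5.1  0.2] lo [-116.7 -144.8   -4.5] hi [115.  145.7   4.5] [[-1.4, 0.8], [241.2, 300.1], 0.1]
top lid 824 med [-0.7  0.9 35.6] lo [-46.9 -43.8  31.4] hi [44.8 45.2 40.3] [[-1.6, 0.5], [98.8, 99.6], 69.3]
top fork 328 med [ -10.  -114.8   66. ] lo [ -38.9 -138.6   62.1] hi [ 22.6 -90.   70.3] [[-8.8, -114.3], [65.1, 50.2], 0.5]
top bar 880 med [77.5 21.3 54.4] lo [-10.8 -81.3  49.6] hi [164.8 126.4  58.5] [[73.6, 25.2], [44.4, 270.4], 39.6]
top knobtop 48 med [95.2 -0.3 99.6] lo [ 83.9 -10.2  94.7] hi [104.1   9.5 105.7] [[95.0, 0.3], [19.6, 19.2], 54.6]
top knob 68 med [96.9 -0.7 97.9] lo [ 83.7 -10.3  63. ] hi [104.9  10.  105.2] [[94.2, -0.3], [21.3, 128.9], 31.4]
[[602.8, -68.8, 168.3], [641.8, 158.0, 157.7]]
```

```bash
cat >> h.py <<'E'
def target(pdeck,phi,flip=1):
    """tool pose: TCP at deck point, z into the deck, tool y along deck dir (cos phi, sin phi)*flip"""
    z=-RM[:,2]; y=flip*(RM[:,0]*np.cos(phi)+RM[:,1]*np.sin(phi)); x=np.cross(y,z)
    return toworld(pdeck),np.c_[x,y,z]
def delta(P,M,o=None):
    o=o or env.observe(); p0=np.array(o["tool_pos"]); R0=R.from_quat(o["ee_rot"])
    return ((P-p0)/10).round(2).tolist(),np.degrees((R.from_matrix(M)*R0.inv()).as_rotvec()).round(2).tolist()
E
python3 - <<'E'
from h import *
o=env.observe(); print(o); print(R.from_quat(o["ee_rot"]).as_matrix().round(3))
a=.69
for f in(1,-1):
    for h in (80+3,80+3+80): print(f,h,delta(*target((-1+150*np.sin(a),115-150*np.cos(a),h),a,f)), target((-1+150*np.sin(a),115-150*np.cos(a),h),a,f)[0].round(1))
E
```

```text
{'time': 1.6, 'joint_pos': array([-1.44670672e+00,  1.04107346e-01,  9.72950552e-02,  1.56391158e+00,
        9.78346614e-06,  1.35314154e+00]), 'joint_velocities': array([ 3.36422962e-04, -8.98216655e-05,  1.05111619e-03, -1.87851106e-03,
       -8.37521374e-04,  2.03818200e-03]), 'joint_efforts': array([ 2.66387513e-03, -5.56746733e+01,  5.03763986e+01,  5.88004586e-04,
       -2.34260278e-04,  7.59707348e-06]), 'tool_pos': array([ 201.11868554, -565.31223251,  253.32365785]), 'ee_rot': array([9.85436831e-01, 1.70041911e-01, 3.19226871e-06, 3.64147942e-05]), 'wrist_force': array([0.53554629, 0.2617287 , 0.75045172]), 'ft_torque': array([-0.07041699, -0.00199513, -0.00674618]), 'grasp_force': 0.0, 'opening': 85.26547872586923}
[[ 0.942  0.335  0.   ]
 [ 0.335 -0.942 -0.   ]
 [-0.     0.    -1.   ]]
1 83 ([49.3, 59.87, -2.57], [-27.44, -16.38, 99.34]) [694.1  33.4 227.6]
1 163 ([45.58, 60.41, 4.5], [-27.44, -16.38, 99.34]) [656.9  38.8 298.3]
-1 83 ([49.3, 59.87, -2.57], [15.52, -25.99, -76.73]) [694.1  33.4 227.6]
-1 163 ([45.58, 60.41, 4.5], [15.52, -25.99, -76.73]) [656.9  38.8 298.3]
```

Call:
play_rows(plan="0 0 6 0 0 0; 0 0 12 0 0 0; 45.58 60.41 10 -27.44 -16.38 99.34; 45.58 60.41 10 -27.44 -16.38 99.34; 45.58 60.41 10 -27.44 -16.38 99.34; 45.58 60.41 10 -27.44 -16.38 99.34; 45.58 60.41 10 -27.44 -16.38 99.34; 45.58 60.41 10 -27.44 -16.38 99.34; 45.58 60.41 10 -27.44 -16.38 99.34; 45.58 60.41 10 -27.44 -16.38 99.34; 45.58 60.41 10 -27.44 -16.38 99.34; 45.58 60.41 10 -27.44 -16.38 99.34", fingers=8, force=40)

```text
time: 3.1
tool_pos: [578.2, -64.6, 357.2]
ee_rot: [0.474, 0.846, 0.087, 0.227]
wrist_force: [0.1, -1.3, -0.1]
opening: 80.0
grasp_force: 0.0
```

```bash
cat > g.py <<'E'
from h import *
import sys
def rep():
    o=env.observe(); q=todeck(o["tool_pos"])[0]; D=RM.T@R.from_quat(o["ee_rot"]).as_matrix()
    print("t",o["time"],"deck",q.round(1),"z",D[:,2].round(3),"phi",np.arctan2(D[1,1],D[0,1]).round(3),"j",np.round(o["joint_pos"],2),"F",np.round(o["wrist_force"],1),"open",round(o["opening"],1),"gf",round(o["grasp_force"],1))
    return o
E
python3 - <<'E'
from g import *
rep(); a=.69
for h in(163,83): print(delta(*target((-1+150*np.sin(a),115-150*np.cos(a),h),a)))
E
```

```text
t 3.1 deck [  66.7 -114.5  244.6] z [ 0.002  0.001 -1.   ] phi 0.695 j [-0.39 -0.52 -0.35  1.27  0.12  0.66] F [ 0.1 -1.3 -0.1] open 80.0 gf 0.0
([7.87, 10.35, -5.9], [0.11, 0.11, -0.28])
([11.58, 9.8, -12.96], [0.11, 0.11, -0.28])
```

Call:
play_rows(plan="7.87 10.35 -5.9 0.1 0.1 -0.3; 7.87 10.35 -5.9 0.1 0.1 -0.3; 7.87 10.35 -5.9 0.1 0.1 -0.3; 7.87 10.35 -5.9 0.1 0.1 -0.3; 8.8 10.2 -7.7 0.1 0.1 -0.3; 9.8 10.1 -9.5 0.1 0.1 -0.3; 10.7 9.95 -11.2 0.1 0.1 -0.3; 11.58 9.8 -12.96 0.1 0.1 -0.3; 11.58 9.8 -12.96 0.1 0.1 -0.3")

```text
time: 4.22
tool_pos: [692.6, 31.2, 224.2]
ee_rot: [0.479, 0.844, 0.086, 0.223]
wrist_force: [-0.5, 1.1, 0.4]
opening: 79.8
grasp_force: 0.0
```

```bash
python3 - <<'E'
from g import *
rep(); p,d=env.grab_frame("side"); a=p[110:230,250:430]; t,_=env.grab_frame("top"); b=t[90:210,180:360]
cv2.imwrite("pics/k1.png",cv2.resize(np.vstack([a,b])[:,:,::-1],None,fx=2.4,fy=2.4,interpolation=cv2.INTER_CUBIC))
E
```

```text
t 4.225 deck [91.8 -3.1 80.5] z [-0.006 -0.001 -1.   ] phi 0.684 j [-0.14 -0.19 -0.33  0.95 -0.    0.89] F [-0.5  1.1  0.4] open 79.8 gf 0.0
```

View pics/k1.png

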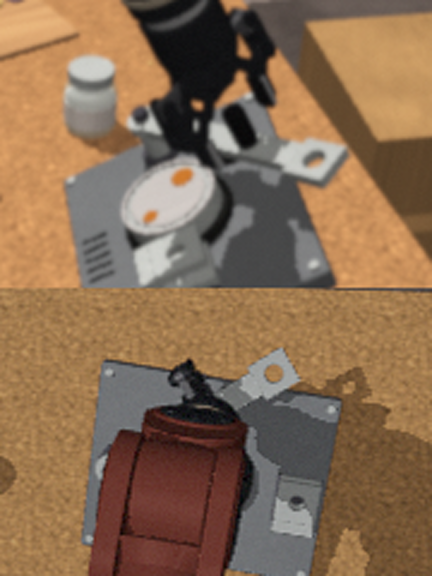

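The knob stands between the two fingers, with one finger uphill of it and one downhill. Closing.

Call:
play_rows(plan="-0.1 0 0.2 0 0 0; -0.1 0 0.2 0 0 0; -0.1 0 0.2 0 0 0; -0.1 0 0.2 0 0 0; -0.1 0 0.2 0 0 0; -0.1 0 0.2 0 0 0", fingers=1.2, force=40)

```text
time: 5.08
tool_pos: [692.3, 31.5, 229.9]
ee_rot: [0.479, 0.844, 0.087, 0.225]
wrist_force: [-4.8, 2.1, 5.9]
opening: 21.2
grasp_force: 38.9
```

```bash
python3 - <<'E'
from g import *
o=rep(); q=todeck(o["tool_pos"])[0]; D=RM.T@R.from_quat(o["ee_rot"]).as_matrix()
c=np.array([-1,115.]); v=q[:2]-c; print("radius",np.hypot(*v),"angle",np.arctan2(v[0],-v[1]))
phi0=np.arctan2(D[1,1],D[0,1]); a0=np.arctan2(v[0],-v[1]); r=150
for a in list(np.linspace(a0,0,12)[1:])+[-.03]:
    P,M=target((c[0]+r*np.sin(a),c[1]-r*np.cos(a),q[2]),phi0+a-a0); s,t=delta(P,M,o); print(*s,*t,";",round(a,2))
E
```

```text
t 5.075 deck [94.3 -2.8 85.7] z [-0.001 -0.001 -1.   ] phi 0.685 j [-0.14 -0.2  -0.33  0.95 -0.    0.89] F [-4.8  2.1  5.9] open 21.2 gf 38.9
radius 151.4797435233074 angle 0.6800352274385775
-0.79 -0.33 -0.39 1.69 -0.32 -3.1 ; 0.62
-1.54 -0.74 -0.75 3.33 -0.56 -6.23 ; 0.56
-2.31 -1.1 -1.13 4.97 -0.81 -9.36 ; 0.49
-3.09 -1.4 -1.52 6.62 -1.05 -12.48 ; 0.43
-3.89 -1.65 -1.92 8.26 -1.29 -15.61 ; 0.37
-4.7 -1.85 -2.33 9.9 -1.54 -18.74 ; 0.31
-5.52 -1.99 -2.75 11.55 -1.78 -21.87 ; 0.25
-6.34 -2.07 -3.17 13.19 -2.02 -25.0 ; 0.19
-7.16 -2.09 -3.6 14.83 -2.26 -28.13 ; 0.12
-7.98 -2.06 -4.04 16.47 -2.51 -31.26 ; 0.06
-8.79 -1.97 -4.47 18.12 -2.75 -34.38 ; 0.0
-9.18 -1.9 -4.68 18.91 -2.87 -35.9 ; -0.03
```

Call:
play_rows(plan="-0.79 -0.33 -0.39 1.7 -0.3 -3.1; -1.54 -0.74 -0.75 3.3 -0.6 -6.2; -2.31 -1.1 -1.13 5 -0.8 -9.4; -3.09 -1.4 -1.52 6.6 -1 -12.5; -3.89 -1.65 -1.92 8.3 -1.3 -15.6; -4.7 -1.85 -2.33 9.9 -1.5 -18.7; -5.52 -1.99 -2.75 11.5 -1.8 -21.9; -6.34 -2.07 -3.17 13.2 -2 -25; -7.16 -2.09 -3.6 14.8 -2.3 -28.1; -7.98 -2.06 -4.04 16.5 -2.5 -31.3; -8.79 -1.97 -4.47 18.1 -2.7 -34.4; -9.18 -1.9 -4.68 18.1 -2.7 -34.4")

```text
time: 6.58
tool_pos: [602.6, 10.0, 184.6]
ee_rot: [0.733, 0.634, 0.158, 0.186]
wrist_force: [33.2, -12.6, -7.9]
opening: 21.2
grasp_force: 40.1
```

```bash
python3 - <<'E'
from g import *
o=rep(); q=todeck(o["tool_pos"])[0]
v=q[:2]-np.array([-1,115]); print("radius",np.hypot(*v),"angle",np.arctan2(v[0],-v[1]), "Fdeck",RM.T@o["wrist_force"])
print("deck -x 5mm:",-RM[:,0]*.5)
E
```

```text
t 6.575 deck [ -2.7 -37.   85.9] z [ 0.005 -0.004 -1.   ] phi 0.002 j [-0.21 -0.51 -0.65  0.93  0.03  1.51] F [ 33.2 -12.6  -7.9] open 21.2 gf 40.1
radius 152.0574530916596 angle -0.010939094901504246 Fdeck [ 26.86345856  -7.66281643 -23.24485293]
deck -x 5mm: [-0.43679393  0.06411068 -0.23473578]
```

Call:
play_rows(plan="0 0 0 0 0 0; 0 0 0 0 0 0; 0 0 0 0 0 0; 0 0 0 0 0 0; -0.9 0.1 1.8 0 0 0; -2.3 0.3 4.4 0 0 0; -4.7 0.7 8.8 0 0 0; -7 1 13.2 0 0 0; -7 1 13.2 0 0 0", fingers=6)

```text
time: 7.7
tool_pos: [530.9, 22.4, 319.7]
ee_rot: [0.732, 0.636, 0.159, 0.186]
wrist_force: [1.2, 0.4, -0.2]
opening: 60.1
grasp_force: 0.0
```

```bash
python3 - <<'E'
from g import *
o=rep()
y=np.array([np.cos(np.radians(8.35)),-np.sin(np.radians(8.35)),0]); z=np.array([0,0,-1.]); M=np.c_[np.cross(y,z),y,z]
for h in(200,95): print(h,delta(np.array([441.7,-326,h]),M,o))
for c in("side","top"):
    p,d=env.grab_frame(c); q=todeck(cloud(c,d)); X,Y,Z=q.T
    k=(Z>94)&(Z<106)&(X>-30)&(X<130)&(abs(Y+35)<60); s=q[k]; print(c,"knob",k.sum(),np.median(s,0).round(1) if k.sum() else "")
    b=(abs(Z-54)<4)&(Y>-80)&(Y<100)&(abs(X)<40)
    if b.sum()>10: print("bar slope",np.polyfit(Y[b],X[b],1),b.sum())
    if c=="side": a=p[130:270,250:420]
    else: bb=p[110:250,190:360]
cv2.imwrite("pics/c1.png",cv2.resize(np.hstack([a,bb])[:,:,::-1],None,fx=2.3,fy=2.3,interpolation=cv2.INTER_CUBIC))
E
```

```text
t 7.7 deck [ -3.4 -35.2 239.3] z [ 0.006 -0.    -1.   ] phi 0.005 j [-0.22 -0.71 -0.54  1.25  0.04  1.5 ] F [ 1.2  0.4 -0.2] open 60.1 gf 0.0
200 ([-8.92, -34.84, -11.97], [4.2, 28.02, -0.29])
95 ([-8.92, -34.84, -22.47], [4.2, 28.02, -0.29])
side knob 54 [ -1.9 -39.4  99.5]
bar slope [-0.00408146 -0.09683325] 413
top knob 2 [ -0.1 -44.7  96.7]
bar slope [-0.00776758 -0.54376249] 487
```

View pics/c1.png

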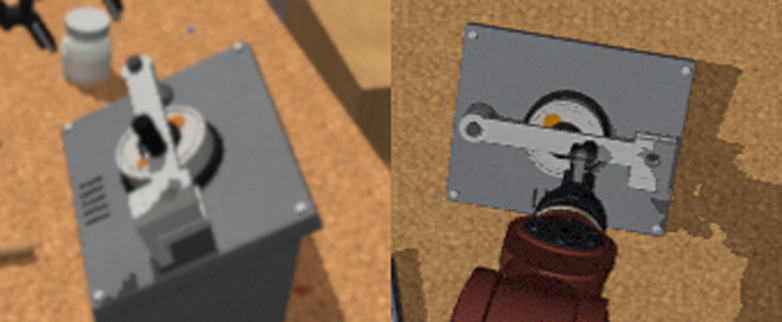

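The bar lies square across the can, with its lug inside the fork (top half at about (655,160) in the crop). Next is the pin.

Call:
play_rows(plan="-8.92 -34.84 -11.97 4.2 28 -0.3; -8.92 -34.84 -11.97 4.2 28 -0.3; -8.92 -34.84 -11.97 4.2 28 -0.3; -8.92 -34.84 -11.97 4.2 28 -0.3; -8.92 -34.84 -11.97 4.2 28 -0.3; -8.92 -34.84 -11.97 4.2 28 -0.3; -8.92 -34.84 -11.97 4.2 28 -0.3; -8.92 -34.84 -11.97 4.2 28 -0.3; -8.92 -34.84 -11.97 4.2 28 -0.3; -8.92 -34.84 -11.97 4.2 28 -0.3")

```text
time: 9.05
tool_pos: [441.9, -325.0, 195.3]
ee_rot: [0.756, 0.654, -0.002, -0.002]
wrist_force: [0.2, 0.4, 0.1]
opening: 60.1
grasp_force: 0.0
```

```bash
python3 - <<'E'
from g import *
o=rep(); print(o["tool_pos"])
y=np.array([np.cos(np.radians(8.35)),-np.sin(np.radians(8.35)),0]); z=np.array([0,0,-1.]); M=np.c_[np.cross(y,z),y,z]
print(delta(np.array([441.7,-326,95]),M,o))
for c in("side","top"):
    p,d=env.grab_frame(c); P=cloud(c,d); G=P[(abs(P[:,0]-442)<18)&(abs(P[:,1]+326)<18)&(P[:,2]>100)&(P[:,2]<112)]; print(c,len(G),G.mean(0) if len(G) else "", G.min(0) if len(G) else "",G.max(0) if len(G) else "")
E
```

```text
t 9.05 deck [ -95.1 -391.8  147.1] z [-0.475  0.    -0.88 ] phi 0.001 j [-0.87 -0.05 -0.16  1.46 -0.    0.85] F [0.2 0.4 0.1] open 60.1 gf 0.0
[ 441.93245949 -324.97535256  195.25926483]
([-0.02, -0.1, -10.03], [-0.05, -0.36, -0.06])
side 103 [ 441.74778049 -328.38803569  104.66310143] [ 430.836845   -338.70509471  100.00544368] [ 452.22537932 -315.07618418  107.80566948]
top 0
```

Call:
play_rows(plan="0 -0.15 -3 0 -0.3 0; 0 -0.15 -6 0 -0.3 0; 0 -0.15 -8 0 -0.3 0; 0 -0.15 -10 0 -0.3 0; 0 -0.15 -10 0 -0.3 0; 0 -0.15 -10 0 -0.3 0")

```text
time: 9.9
tool_pos: [441.6, -327.9, 95.6]
ee_rot: [0.757, 0.654, -0.0, -0.001]
wrist_force: [-0.4, 0.5, 0.8]
opening: 59.9
grasp_force: 0.0
```

Call:
play_rows(plan="0 0 0 0 0 0; 0 0 0 0 0 0; 0 0 0 0 0 0; 0 0 0 0 0 0; 0 0 0 0 0 0", fingers=1.2, force=60)

```text
time: 10.52
tool_pos: [441.6, -327.9, 95.6]
ee_rot: [0.757, 0.654, -0.0, -0.0]
wrist_force: [-0.2, 1.7, 5.5]
opening: 21.0
grasp_force: 58.5
```

```bash
python3 - <<'E'
from g import *
o=rep(); print(o["tool_pos"])
E
```

```text
t 10.525 deck [-141.8 -394.8   59.1] z [-0.47   0.    -0.883] phi -0.001 j [-0.88 -0.01 -0.31  1.27 -0.    0.84] F [-0.2  1.7  5.5] open 21.0 gf 58.5
[ 441.59514367 -327.87098169   95.58411959]
```

```bash
python3 - <<'E'
from g import *
o=env.observe(); print(delta(*target((-.5,-116,200),0),o))
E
```

```text
([9.84, 26.73, 19.08], [-4.1, -27.74, 0.03])
```

Call:
play_rows(plan="0 0 4 0 0 0; 0 0 9 0 0 0; 0 0 14 0 0 0; 0 0 20 0 0 0; 9.84 26.73 19.1 -4.1 -27.7 0; 9.84 26.73 19.1 -4.1 -27.7 0; 9.84 26.73 19.1 -4.1 -27.7 0; 9.84 26.73 19.1 -4.1 -27.7 0; 9.84 26.73 19.1 -4.1 -27.7 0; 9.84 26.73 19.1 -4.1 -27.7 0; 9.84 26.73 19.1 -4.1 -27.7 0; 9.84 26.73 19.1 -4.1 -27.7 0")

```text
time: 12.02
tool_pos: [539.3, -60.7, 285.3]
ee_rot: [0.735, 0.634, 0.158, 0.182]
wrist_force: [0.2, -0.9, -1.6]
opening: 20.4
grasp_force: 60.0
```

```bash
python3 - <<'E'
from g import *
o=rep()
for c in("side","top"):
    p,d=env.grab_frame(c); q=todeck(cloud(c,d)); X,Y,Z=q.T
    for lo,hi in((112,125),(125,145),(145,164),(164,176)):
        k=(Z>lo)&(Z<hi)&(abs(X)<22)&(abs(Y+115)<22); s=q[k]
        if k.sum()>3: print(c,lo,k.sum(),s.mean(0).round(1),s.min(0).round(1),s.max(0).round(1))
    k=(abs(X)<45)&(abs(Y+115)<35)&(abs(Z-66)<4); print(c,"fork",k.sum(),q[k].min(0),q[k].max(0))
    if c=="side": a=p[130:270,250:420]
    else: bb=p[110:250,190:360]
    for n in("fork_mouth","pin_collar","pin"): print(c,n,[(round(x["score"],2),np.round(x["centre"][::-1],1)) for x in env.landmark_of(n,c)[:2]])
    print("expected mouth, tip, collar",proj(c,[toworld(x) for x in((-.5,-115,66),(o["tool_pos"]-OM)@RM-[0,0,91.6],(o["tool_pos"]-OM)@RM-[0,0,33.6])]).round(1).tolist())
cv2.imwrite("pics/f1.png",cv2.resize(np.hstack([a,bb])[:,:,::-1],None,fx=2.3,fy=2.3,interpolation=cv2.INTER_CUBIC))
E
```

```text
t 12.025 deck [  -1.6 -116.3  199.4] z [-0.003  0.    -1.   ] phi -0.001 j [-0.42 -0.69 -0.59  1.2   0.13  1.33] F [ 0.2 -0.9 -1.6] open 20.4 gf 60.0
side 112 29 [  -0.  -120.7  119.1] [  -8.2 -125.6  113.1] [   6.3 -113.5  124.8]
side 125 58 [  -0.6 -120.8  135. ] [  -9.2 -126.6  125.1] [   6.1 -112.4  144.9]
side 145 37 [  -0.6 -121.6  152.2] [ -13.9 -129.3  145.2] [   6.3 -114.9  163.8]
side 164 88 [-1.000e-01 -1.260e+02  1.709e+02] [ -17.6 -134.2  164.2] [  15.2 -113.8  175.9]
side fork 438 [ -41.54840916 -143.77348856   62.08343162] [ 23.07394799 -88.04531905  69.53841856]
side fork_mouth [(0.78, array([321.4, 214.3]))]
side pin_collar [(0.66, array([303.7, 183.5]))]
side pin [(0.9, array([313.4, 201.1]))]
expected mouth, tip, collar [[322.9, 214.3], [314.8, 202.4], [303.5, 184.0]]
top 164 13 [   3.6 -101.7  172.7] [  -5.2 -105.2  170.3] [ 11.7 -98.4 175.8]
top fork 146 [ -41.16556472 -139.14860784   62.01729847] [ 23.70380008 -89.25403596  69.99446574]
top fork_mouth [(0.81, array([303.5, 180.5]))]
top pin_collar [(0.75, array([300.9, 181.8]))]
top pin [(0.4, array([388.6, 187.7]))]
expected mouth, tip, collar [[303.7, 179.0], [303.9, 183.2], [303.6, 189.0]]
```

View pics/f1.png

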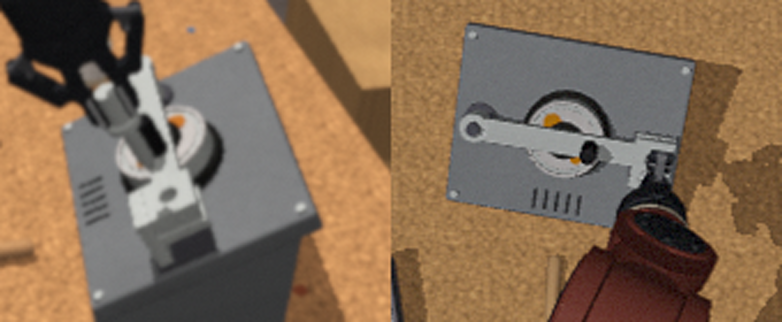

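The side view shows the pin lined up over the hole: tip at about (313,201), mouth at about (321,214). Both are offset the same way from the model, so I'll insert in steps.

Call:
play_rows(plan="0.93 -0.14 -1.77 0 0 0; 1.86 -0.27 -3.53 0 0 0; 2.09 -0.31 -3.97 0 0 0; 2.32 -0.34 -4.41 0 0 0; 2.55 -0.37 -4.85 0 0 0; 2.79 -0.41 -5.3 0 0 0; 2.79 -0.41 -5.3 0 0 0")

```text
time: 13.3
tool_pos: [567.5, -64.2, 232.4]
ee_rot: [0.735, 0.634, 0.158, 0.182]
wrist_force: [0.7, -0.9, -1.4]
opening: 20.3
grasp_force: 60.0
```

```bash
python3 - <<'E'
from g import *
o=rep(); print("Fd",RM.T@o["wrist_force"],o["ft_torque"])
E
```

```text
t 13.3 deck [  -1.4 -115.6  139.4] z [-0.002  0.001 -1.   ] phi -0.001 j [-0.4  -0.61 -0.64  1.08  0.12  1.34] F [ 0.7 -0.9 -1.4] open 20.3 gf 60.0
Fd [ 0.043142   -0.75390112 -1.57226329] [0.07204091 0.60659199 0.00272149]
```

Call:
play_rows(plan="0.46 -0.07 -0.88 0 0 0; 0.93 -0.14 -1.77 0 0 0; 1.16 -0.17 -2.21 0 0 0; 1.39 -0.2 -2.65 0 0 0; 1.58 -0.23 -3 0 0 0; 1.72 -0.25 -3.27 0 0 0; 1.81 -0.27 -3.44 0 0 0; 1.86 -0.27 -3.53 0 0 0; 1.86 -0.27 -3.53 0 0 0")

```text
time: 14.42
tool_pos: [585.7, -67.0, 198.4]
ee_rot: [0.735, 0.634, 0.158, 0.182]
wrist_force: [-14.7, 2.4, 9.3]
opening: 20.6
grasp_force: 62.1
```

```bash
python3 - <<'E'
from g import *
o=rep(); print("Fd",RM.T@o["wrist_force"],o["ft_torque"])
E
```

```text
t 14.425 deck [  -1.1 -115.7  100.7] z [-0.002  0.    -1.   ] phi -0.0 j [-0.39 -0.55 -0.66  0.99  0.11  1.35] F [-14.7   2.4   9.3] open 20.6 gf 62.1
Fd [-8.77117044  0.28897465 15.18958774] [0.34636336 2.30532502 0.0422265 ]
```

Call:
play_rows(plan="0.07 -0.01 -0.13 0 0 0; 0.1 -0.01 -0.18 0 0 0; 0.1 -0.01 -0.18 0 0 0")

```text
time: 14.8
tool_pos: [585.9, -66.9, 198.4]
ee_rot: [0.735, 0.634, 0.157, 0.182]
wrist_force: [-39.7, 5.3, 28.3]
opening: 20.4
grasp_force: 65.1
```

```bash
python3 - <<'E'
from g import *
o=rep(); print("Fd",RM.T@o["wrist_force"],o["ft_torque"])
E
```

```text
t 14.8 deck [  -0.9 -115.6  100.6] z [-0.003 -0.001 -1.   ] phi -0.0 j [-0.39 -0.55 -0.65  0.99  0.11  1.35] F [-39.7   5.3  28.3] open 20.4 gf 65.1
Fd [-22.09745691  -0.50852623  43.82763249] [0.73013584 5.08715366 0.04793874]
```

Call:
play_rows(plan="-0.12 0.02 0.22 0 0 0; -0.12 0.02 0.22 0 0 0")

```text
time: 15.05
tool_pos: [586.0, -67.0, 198.7]
ee_rot: [0.734, 0.634, 0.158, 0.183]
wrist_force: [-7.9, 1.4, 5.8]
opening: 20.2
grasp_force: 61.2
```

Call:
play_rows(plan="0 0 0 0 0 0; 0 0 0 0 0 0; 0 0 0 0 0 0; 0 0 0 0 0 0; -0.9 0.1 1.8 0 0 0; -2.3 0.3 4.4 0 0 0; -4.7 0.7 8.8 0 0 0; -7 1 13.2 0 0 0; -7 1 13.2 0 0 0", fingers=6)

```text
time: 16.18
tool_pos: [516.3, -57.2, 335.0]
ee_rot: [0.734, 0.634, 0.159, 0.185]
wrist_force: [0.2, -0.8, 0.3]
opening: 60.2
grasp_force: 0.0
```

```bash
python3 - <<'E'
from g import *
o=rep()
for c in("side","top"):
    p,d=env.grab_frame(c); q=todeck(cloud(c,d)); X,Y,Z=q.T
    n=(abs(X)<25)&(abs(Y+115)<25)
    k=n&(Z>102)&(Z<118)&(abs(X)<14); print(c,"grip top",k.sum(),np.median(q[k],0).round(1) if k.any() else "", q[k][:,2].max() if k.any() else "")
    k=n&(abs(Z-74)<4); print(c,"collar top",k.sum(),np.median(q[k],0).round(1) if k.any() else "")
    k=(abs(Z-54)<4)&(Y>-80)&(Y<100)&(abs(X)<40); print("bar",np.polyfit(Y[k],X[k],1))
    I=cloud(c,d); H=I[(abs(I[:,0]-428)<60)&(abs(I[:,1]-318)<60)&(abs(I[:,2]-100)<7)]; print("handle",len(H),cv2.minAreaRect(H[:,:2].astype(np.float32)) if len(H)>5 else "")
    if c=="side": a=p[130:270,250:420]
    else: bb=p[110:250,190:360]
cv2.imwrite("pics/f2.png",cv2.resize(np.hstack([a,bb])[:,:,::-1],None,fx=2.3,fy=2.3,interpolation=cv2.INTER_CUBIC))
E
```

```text
t 16.175 deck [   1.2 -116.2  254.2] z [ 0.005 -0.001 -1.   ] phi 0.0 j [-0.44 -0.74 -0.53  1.31  0.14  1.31] F [ 0.2 -0.8  0.3] open 60.2 gf 0.0
side grip top 74 [  -0.3 -119.2  109.2] 112.98808666993217
side collar top 87 [   1.1 -123.9   74.3]
bar [-0.06685122  3.6157593 ]
handle 95 ((427.7392272949219, 316.54840087890625), (63.263343811035156, 21.6933650970459), 9.798155784606934)
top grip top 10 [  -1.7 -106.6  107.4] 113.43031568645617
top collar top 42 [   8.4 -104.4   72.6]
bar [-0.00871825 -0.74696689]
handle 113 ((427.9233703613281, 320.1495056152344), (63.61988830566406, 16.884199142456055), 8.123954772949219)
```

View pics/f2.png

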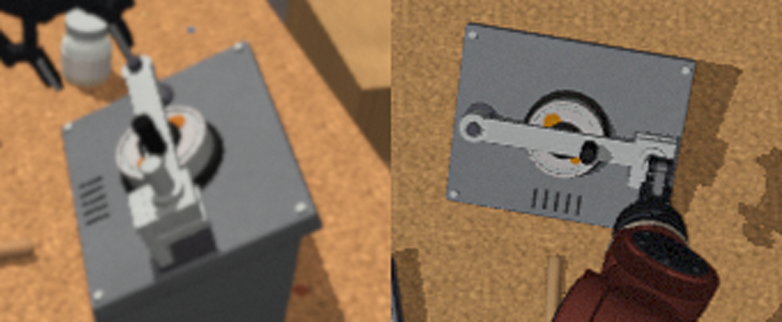

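Pin home: the collar's top is 74 mm above the deck and the grip's end is at 110 mm, both as designed. The bar is still closed. On to the isolator.

```bash
cat >> g.py <<'E'
def down(yaw_y):
    t=np.radians(yaw_y); y=np.array([np.cos(t),np.sin(t),0]); z=np.array([0,0,-1.]); return np.c_[np.cross(y,z),y,z]
E
python3 - <<'E'
from g import *
print(delta(np.array([427.8,318.5,190]),down(98.8)))
print(delta(np.array([427.8,318.5,98]),down(98.8)))
E
```

```text
([-8.83, 37.55, -14.02], [-23.02, 22.81, 104.77])
([-8.83, 37.55, -23.22], [-23.02, 22.81, 104.77])
```

Call:
play_rows(plan="-8.83 37.55 0 -23 22.8 104.8; -8.83 37.55 0 -23 22.8 104.8; -8.83 37.55 0 -23 22.8 104.8; -8.83 37.55 0 -23 22.8 104.8; -8.83 37.55 0 -23 22.8 104.8; -8.83 37.55 0 -23 22.8 104.8; -8.83 37.55 -14 -23 22.8 104.8; -8.83 37.55 -14 -23 22.8 104.8; -8.83 37.55 -14 -23 22.8 104.8; -8.83 37.55 -14 -23 22.8 104.8; -8.83 37.55 -14 -23 22.8 104.8; -8.83 37.55 -14 -23 22.8 104.8")

```text
time: 17.77
tool_pos: [427.5, 318.7, 189.0]
ee_rot: [-0.076, 0.997, -0.0, -0.001]
wrist_force: [-0.4, 0.5, 0.2]
opening: 59.9
grasp_force: 0.0
```

```bash
python3 - <<'E'
from g import *
o=rep(); print(o["tool_pos"])
print(delta(np.array([427.8,318.5,98]),down(98.8),o))
E
```

```text
t 17.775 deck [-193.1  242.9  192.2] z [-0.47  -0.001 -0.882] phi 1.835 j [ 0.4  -0.1  -0.22  1.45 -0.    0.24] F [-0.4  0.5  0.2] open 59.9 gf 0.0
[427.46544262 318.68404906 189.0475511 ]
([0.03, -0.02, -9.1], [0.05, -0.06, 0.12])
```

Call:
play_rows(plan="0 0 -3 0 0 0; 0 0 -6 0 0 0; 0 0 -7.5 0 0 0; 0 0 -9.1 0 0 0; 0 0 -9.1 0 0 0; 0 0 -9.1 0 0 0", force=40)

```text
time: 18.52
tool_pos: [428.1, 318.8, 99.7]
ee_rot: [-0.077, 0.997, -0.0, 0.0]
wrist_force: [-0.7, -0.3, 0.1]
opening: 60.0
grasp_force: 0.0
```

Call:
play_rows(plan="0 0 0 0 0 0; 0 0 0 0 0 0; 0 0 0 0 0 0; 0 0 0 0 0 0; 0 0 0 0 0 0; 0 0 0 0 0 0", fingers=0.8, force=40)

```text
time: 19.27
tool_pos: [427.7, 320.4, 99.7]
ee_rot: [-0.077, 0.997, 0.002, 0.0]
wrist_force: [-1.7, 9.8, 2.9]
opening: 15.1
grasp_force: 43.5
```

```bash
python3 - <<'E'
from g import *
o=rep(); print(o["tool_pos"],o["ft_torque"])
E
```

```text
t 19.275 deck [-235.1  244.6  113.3] z [-0.47   0.003 -0.883] phi 1.837 j [ 0.4  -0.07 -0.36  1.28  0.    0.24] F [-1.7  9.8  2.9] open 15.1 gf 43.5
[427.65666283 320.37188678  99.67058054] [ 1.77021857  0.36137686 -0.1058546 ]
```

Call:
play_rows(plan="0 0.2 0 0 0 -9; 0 0.2 0 0 0 -19; 0 0.2 0 0 0 -29; 0 0.2 0 0 0 -39; 0 0.2 0 0 0 -49; 0 0.2 0 0 0 -58; 0 0.2 0 0 0 -66; 0 0.2 0 0 0 -72; 0 0.2 0 0 0 -75; 0 0.2 0 0 0 -77; 0 0.2 0 0 0 -77")

```text
time: 20.65
tool_pos: [427.3, 319.6, 99.7]
ee_rot: [0.56, 0.829, -0.001, 0.0]
wrist_force: [-5.0, -9.0, 9.7]
opening: 15.3
grasp_force: 71.4
```

```bash
python3 - <<'E'
from g import *
o=rep(); M=R.from_quat(o["ee_rot"]).as_matrix(); print(o["tool_pos"],o["ft_torque"],"yaw_y",np.degrees(np.arctan2(M[1,1],M[0,1])))
E
```

```text
t 20.65 deck [-235.4  243.8  113.5] z [-0.47  -0.003 -0.883] phi 0.584 j [ 0.4  -0.07 -0.35  1.28 -0.    1.59] F [-5.  -9.   9.7] open 15.3 gf 71.4
[427.2824803  319.62131694  99.6715442 ] [-1.85496185  1.08925034  1.38667739] yaw_y 21.898719907828408
```

Call:
play_rows(plan="0 0 0 0 0 0; 0 0 0 0 0 0; 0 0 0 0 0 0; 0 0 0 0 0 0; 0 0 3 0 0 0; 0 0 8 0 0 0; 0 0 14 0 0 0; -6 -12 18 0 0 0; -6 -24 18 0 0 0; -6 -30 18 0 0 0; -6 -30 18 0 0 0; -6 -30 18 0 0 0", fingers=6)

```text
time: 22.15
tool_pos: [367.1, 19.0, 279.1]
ee_rot: [0.56, 0.828, 0.0, 0.0]
wrist_force: [0.9, -0.7, -0.4]
opening: 60.5
grasp_force: 0.0
```

```bash
python3 - <<'E'
from g import *
o=rep()
for c in("side","top"):
    p,d=env.grab_frame(c); cv2.imwrite(f"pics/{c}9.png",p[:,:,::-1]); I=cloud(c,d); H=I[(abs(I[:,0]-428)<60)&(abs(I[:,1]-318)<60)&(abs(I[:,2]-100)<7)]; print("handle",len(H),cv2.minAreaRect(H[:,:2].astype(np.float32)) if len(H)>5 else "")
    q=todeck(I);X,Y,Z=q.T; n=(abs(X)<25)&(abs(Y+115)<25); k=n&(abs(Z-74)<4); print("collar",k.sum(),np.median(q[k],0)if k.any() else "")
a=cv2.imread("pics/side9.png"); b=cv2.imread("pics/top9.png")
cv2.imwrite("pics/end.png",np.hstack([cv2.resize(a[90:390,170:430],(390,450)),cv2.resize(b[100:300,130:320],(400,450))]))
E
```

```text
t 22.15 deck [-165.1  -62.4  279.4] z [-0.469  0.    -0.883] phi 0.583 j [-0.31 -0.61 -0.46  1.72  0.    0.88] F [ 0.9 -0.7 -0.4] open 60.5 gf 0.0
handle 44 ((420.65716552734375, 328.9224548339844), (16.685359954833984, 41.180973052978516), 25.88324737548828)
collar 84 [   1.56985005 -124.01165425   73.90146582]
handle 114 ((427.74267578125, 319.3218078613281), (16.008636474609375, 63.591888427734375), 28.153018951416016)
collar 61 [   7.22977653 -115.39491473   73.3034532 ]
```

View pics/end.png

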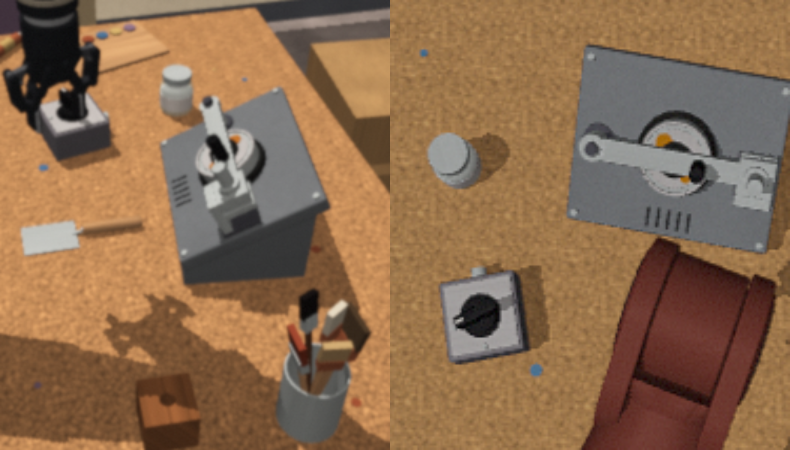

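The handle has turned about 70°, with a white pointer at the lower left in the top view. The expected turn is 74.5°, so I'll regrip aligned with the handle and feel for the stop.

```bash
python3 - <<'E'
from g import *
o=env.observe()
def ang(d,c):
    I=cloud(c,d); H=I[(abs(I[:,0]-428)<45)&(abs(I[:,1]-318)<45)&(I[:,2]>93)&(I[:,2]<108)][:,:2]
    w,v=np.linalg.eigh(np.cov(H.T)); x=v[:,1]; return np.degrees(np.arctan(x[1]/x[0])),H.mean(0)
print("before",ang(np.load("top0.npy"),"top"))
A=[]
for i in range(5): p,d=env.grab_frame("top"); a,m=ang(d,"top"); A.append(a)
print("now",np.round(A,1),m)
print(delta(np.array([427.5,319.6,190]),down(28),o)); print(delta(np.array([427.5,319.6,99]),down(28),o))
E
```

```text
before (np.float64(8.252210539738652), array([427.98315345, 319.1773173 ]))
now [-62.8 -63.  -62.5 -63.1 -62.6] [427.40619376 319.50609153]
([6.0, 30.45, -8.93], [0.08, 0.02, 6.72])
([6.0, 30.45, -18.03], [0.08, 0.02, 6.72])
```

Call:
play_rows(plan="3 15 0 0 0 6; 6 30.45 0 0 0 6; 6 30.45 0 0 0 6; 6 30.45 0 0 0 6; 6 30.45 0 0 0 6; 6 30.45 -5 0 0 6; 6 30.45 -9 0 0 6; 6 30.45 -13 0 0 6; 6 30.45 -16 0 0 6; 6 30.45 -18.1 0 0 6; 6 30.45 -18.1 0 0 6; 6 30.45 -18.1 0 0 6")

```text
time: 24.0
tool_pos: [427.3, 326.3, 98.7]
ee_rot: [0.515, 0.857, 0.0, -0.0]
wrist_force: [-0.0, -0.7, 1.0]
opening: 60.0
grasp_force: 0.0
```

Call:
play_rows(plan="0 0 0 0 0 0; 0 0 0 0 0 0; 0 0 0 0 0 0; 0 0 0 0 0 0; 0 0 0 0 0 0; 0 0 0 0 0 0", fingers=0.8, force=80)

```text
time: 24.75
tool_pos: [425.3, 324.1, 98.7]
ee_rot: [0.516, 0.856, -0.002, -0.002]
wrist_force: [-17.4, -9.2, 16.2]
opening: 14.5
grasp_force: 79.4
```

```bash
cat >> g.py <<'E'
def tq():
    o=rep(); M=R.from_quat(o["ee_rot"]).as_matrix(); print(o["tool_pos"].round(1),o["ft_torque"].round(2),"yaw_y",np.degrees(np.arctan2(M[1,1],M[0,1])).round(2))
E
python3 -c "
from g import *
tq()"
```

```text
t 24.75 deck [-238.1  247.9  113.8] z [-0.474 -0.003 -0.881] phi 0.694 j [ 0.41 -0.06 -0.35  1.29  0.    1.49] F [-17.4  -9.2  16.2] open 14.5 gf 79.4
[425.3 324.1  98.7] [-1.74  3.37 -0.17] yaw_y 27.83
```

Call:
play_rows(plan="0 0 0 0 0 -1; 0 0 0 0 0 -2; 0 0 0 0 0 -2; 0 0 0 0 0 -2")

```text
time: 25.25
tool_pos: [425.3, 324.1, 98.6]
ee_rot: [0.531, 0.848, -0.002, -0.002]
wrist_force: [-15.0, -8.5, 16.3]
opening: 14.6
grasp_force: 79.6
```

```bash
python3 -c "
from g import *
tq()"
```

```text
t 25.25 deck [-238.1  247.9  113.7] z [-0.474 -0.003 -0.881] phi 0.659 j [ 0.41 -0.06 -0.35  1.29 -0.    1.52] F [-15.   -8.5  16.3] open 14.6 gf 79.6
[425.3 324.1  98.6] [-1.82  3.27  0.91] yaw_y 25.91
```

Call:
play_rows(plan="0 0 0 0 0 -1; 0 0 0 0 0 -2; 0 0 0 0 0 -2; 0 0 0 0 0 -2")

```text
time: 25.75
tool_pos: [425.4, 324.1, 98.7]
ee_rot: [0.545, 0.839, -0.002, -0.001]
wrist_force: [-14.7, -9.7, 16.3]
opening: 14.8
grasp_force: 83.5
```

```bash
python3 -c "
from g import *
tq()"
```

```text
t 25.75 deck [-238.1  247.9  113.7] z [-0.474 -0.003 -0.881] phi 0.624 j [ 0.41 -0.06 -0.35  1.29 -0.    1.56] F [-14.7  -9.7  16.3] open 14.8 gf 83.5
[425.4 324.1  98.7] [-1.91  3.13  1.87] yaw_y 23.99
```

The torque rises straight away, at about 0.5 N m per degree, so the handle is already on its on-stop. I'll unwind most of that torque and let go.

Call:
play_rows(plan="0 0 0 0 0 2.5; 0 0 0 0 0 2.5; 0 0 0 0 0 2.5")

```text
time: 26.12
tool_pos: [425.3, 324.1, 98.6]
ee_rot: [0.527, 0.85, -0.002, -0.002]
wrist_force: [-14.7, -9.4, 17.0]
opening: 14.6
grasp_force: 79.4
```

Call:
play_rows(plan="0 0 0 0 0 0; 0 0 0 0 0 0; 0 0 0 0 0 0; 0 0 0 0 0 0; 0 0 3 0 0 0; 0 0 8 0 0 0; 0 0 14 0 0 0; -6 -12 18 0 0 0; -6 -24 18 0 0 0; -6 -30 18 0 0 0; -6 -30 18 0 0 0; -6 -30 18 0 0 0", fingers=6)

```text
time: 27.62
tool_pos: [367.2, 23.5, 278.2]
ee_rot: [0.527, 0.85, 0.0, 0.0]
wrist_force: [1.8, -0.8, 0.3]
opening: 60.2
grasp_force: 0.0
```

```bash
python3 - <<'E'
from g import *
rep()
for i in range(4):
    p,d=env.grab_frame("top"); I=cloud("top",d); H=I[(abs(I[:,0]-428)<45)&(abs(I[:,1]-318)<45)&(I[:,2]>93)&(I[:,2]<108)][:,:2]
    w,v=np.linalg.eigh(np.cov(H.T)); x=v[:,1]; print(np.degrees(np.arctan(x[1]/x[0])).round(1),len(H))
cv2.imwrite("pics/iso.png",cv2.resize(p[205:275,140:210][:,:,::-1],(560,560),interpolation=cv2.INTER_CUBIC))
E
```

```text
t 27.625 deck [-166.1  -57.9  278.8] z [-0.469 -0.    -0.883] phi 0.665 j [-0.3  -0.61 -0.46  1.72  0.    0.81] F [ 1.8 -0.8  0.3] open 60.2 gf 0.0
-63.6 118
-63.4 111
-63.2 118
-62.8 116
```

View pics/iso.png

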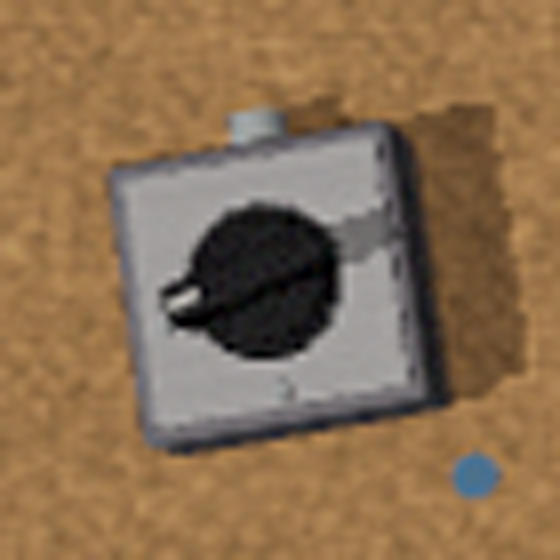

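The pointer at (180,298) now hides the on dot, and the off dot shows at (288,388). The handle angle of −63.2° matches the box's yaw minus 1.3 rad, so it is fully on.

```bash
python3 -c "
from plant import env
print(env.job_done())"
```

```text
the job is handed in; nothing more can be done
None
```

The job is handed in: the clamp bar is closed with its lug in the fork, the pin is seated with its collar flat on the fork, the isolator is turned fully to on, and the arm is clear and touching nothing; the brush pot, jar and palette knife were not touched.

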